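# Offer up the loose hinge leaf to the slide warmer

## Task

The cover hinge of the slide warmer has come apart. Pick up the loose steel hinge leaf that fits it, the one with a single knuckle in the middle, bring that knuckle gently in between the two knuckles on the warmer's jamb block with the leaf level and pointing away from the block, and line up the holes so that the hinge pin could be pushed straight through. Finish while holding it there, carried by the gripper alone and not leaning on the warmer; leave the other leaf and everything else where they are.

Things in the scene. Friction and masses are not known exactly. Their poses are not given: they have to be found in the camera images.
- mate_leaf_web (a point): (All sizes in mm.) Centre of the upright web of the wanted leaf; grip it here. The web is 10 thick (y), 44 long (x) and rises along the middle of the plate from 4 to 49 above its underside; this point is 26.5 above it. x points from web to knuckle, z up; the hole centre lies 36 ahead along x and 16.5 below this point. The centre of mass is within 10 horizontally.
- mate_leaf_eye (a point): Centre of the hole of the wanted leaf's single knuckle: a tube 26 long (y), 20 outer diameter, 12 hole, in the middle of the plate's +x edge, 10 above the underside. y along the hole, x pointing away from the plate, z up.
- mate_leaf: The wanted loose leaf: bare steel, about 0.3 kg, lying flat on the bench on the left or the right, the other leaf opposite, x axis within 0.7 rad of world x. Plate 75 wide (y), 48 deep (x), 4 thick, reaching from 14 to 62 behind the hole axis. ONE knuckle, in the middle. Origin on the underside, straight below the hole centre; axes as its points.
- spare_leaf_web (a point): Web centre of the other loose leaf, to be left alone: same plate, web and axes, but TWO knuckles, each 22 long, at the ends of the edge and a gap in the middle.
- jamb_eye (a point): The target: the middle of the warmer's hinge axis, half-way between its two steel knuckles, 100 above the bench. Each is 20 in outer diameter, 22 long, with a 12 hole, on one level axis along y; the gap between them is 31. x points into the warmer, z up. When the wanted leaf is right, its eye is at this point and its axes match: plate level, toward -x, underside 90 above the bench.
- warmer: White slide warmer, fixed (mm). Origin on the bench under the middle of its jamb block (30 deep in x, 110 wide, 78 high), axes as jamb_eye, which is 34 toward -x and 100 up. The steel plate on its face, 94 high, is 16 from the hinge axis; toward -x and below the axis is free. Behind the block the body is 170 deep, 260 wide, 62 high.
- hinge_pin_center (a point): Middle of the steel hinge pin, 8 diameter, 90 long, lying on the bench; to be left alone.
- dish: Shallow glass dish, 90 diameter, 16 high, origin at its underside; bystander.
- oil: Small amber bottle, 32 diameter, 60 high, origin at its underside; bystander.
- driver: Screwdriver lying on the bench; bystander.
- stain: Amber jar, 44 diameter, 70 high, origin at its underside; bystander.
There are look-alikes about, which are no part of the job. Leave any green look-alike of the mate_leaf alone.

How it is judged:
On the way, in this order (a step that is already met when the one before it is completed fails the run):
1. the single-knuckle leaf is lifted clear of the bench in the gripper (height (world z) of mate_leaf_eye above 0.04 m and contact force between mate_leaf and the fingers above 2 N), for 0.2 s.
2. its knuckle sits between the warmer's two with the holes in line (distance between mate_leaf_eye and jamb_eye below 0.004 m and angle between the y axis of mate_leaf_eye and the y axis of jamb_eye, either way round below 0.07 rad and angle between mate_leaf_eye's own z axis and vertical below 0.15 rad and x of mate_leaf_web in the frame of jamb_eye below -0.02 m and contact force between mate_leaf and the fingers above 2 N and contact force between mate_leaf and warmer below 2 N), for 0.3 s.
At the end, for the whole second after the job is handed in: The single-knuckle leaf is held still by the fingers (grip over 2 N), its hole centre within 4 mm of the middle of the warmer's hinge axis, hole axes parallel within 0.07 rad, leaf level within 0.15 rad and pointing away from the block, pressing on the warmer with less than 2 N (all of step 2 and linear speed of mate_leaf below 0.02 m/s); the arm keeps its last pose, push and grip.
It fails at once if the leaf is forced against the warmer (over 25 N) (contact force between mate_leaf and warmer above 25 N).
It fails at once if the spare leaf or another bystander is moved by more than 25 mm (distance of any of spare_leaf_web, hinge_pin_center, dish, oil, driver, stain from where it was at the start of the episode above 0.025 m).
It also fails if it takes over 42 s, if anything falls off the work surface, if the arm or the gripper's body presses on something with over 40 N, if the wrist force passes 120 N, or if a joint passes its speed limit or range.

## Robot

A 7-joint arm with a two-finger parallel gripper is mounted at the origin on the work surface. World frame = base frame: x ahead of the robot, y to its left, z up, the work surface at z = 0. Lengths are in m, angles in rad, forces in N, time in s.
With the tool pointing down it reaches from about 0.35 to 0.9 m from the base axis. Payload 19.9 kg.
Tool frame: the origin (TCP) lies at the centre of the arm's flange, where the gripper is bolted on; the fingertips stand 199 mm ahead of it and the grasp point (between the pads) lies 180 mm ahead of it; z points along the fingers, y is the line along which they close (so a half turn about z gives the same grasp; the last joint's range is limited). The gripper opens to 94 mm and grips with 3 to 60 N. Pads are 16 mm wide; open, the fingers measure 119 mm over their backs; the gripper's body (75 mm by 177 mm) begins 78 mm behind the grasp point.
Start: joints at [-1.204, 0.417, -0.01, 1.614, 0.005, 1.111, -0.053], TCP at [0.248, 0.574, 0.405] pointing down, gripper open.
Joint ranges: [-2.81, 2.81], [-0.39, 2.02], [-1.27, 1.25], [0.06, 2.57], [-1.19, 4.33], [0.19, 2], [-2.82, 2.82]. Speed limits (rad/s): [1.89, 1.89, 2.39, 2.39, 3.01, 3.01, 3.01].

## Interface

Orientations are given as [roll, pitch, yaw] about the fixed x, y, z axes, in that order (R = Rz(yaw) Ry(pitch) Rx(roll)).
In Python, from station import env gives the robot as it stands.
- The arm moves only by the shell command python3 -m crank 'ROWS' [FORCE]. ROWS is JSON, a list of rows, each an object with "claw": the finger opening in mm, from 0 to 94; "delta_pos": the shift along the tool's x, y, z in mm, a list of three; "twist": the turn about the tool's z in degrees. A call has 1 to 8 rows; each row is the pose to reach, as a shift and turn from the pose commanded when the call began, along the tool's axes at that moment; what a row does not reach only later rows make up. A row lasts 1/8 s, in which the tool goes at most 62.5 mm and 10.7 degrees, less where a joint would pass 70% of its speed; a pose out of reach is approached as far as the arm can. A call with a gripper value outside its range is refused whole. The fingers move at their own pace and stop on an object; FORCE is the grip in N (left out, the last holds). Time passes only in rows, so rows that repeat a pose let the fingers close. It gives the time, the measured TCP pose, the force, the opening and the grip force at its end, in the units of the state.
- env.state(): the state, without advancing time (a new reading comes with each control period).
- env.capture(name): name is "scene" or "top" or "wrist"; returns (picture, depth): 384x512x3 uint8, red, green, blue; 384x512 float32, m along the optical axis (not along the pixel's ray), 0 where there is no reading.
- env.camera_model(name): a dict with "fx", "fy", "cx", "cy" (pixels), "k1" (the pictures are not rectified: a ray, as slopes to the right and down, at radius r is drawn at 1 + k1 r^2 times it, then the intrinsics apply), "camera_from_world" (4x4, takes a point from world to camera coordinates); the wrist camera has in their place "mount" (4x4, takes a point from camera to tool coordinates, whose origin is the TCP and whose axes are the flange's). Camera axes: x right, y down, z forward; pixel columns grow to the right and rows downward; lengths in m; the calibration is good to about 2 mm. A picture is of the moment at which its call begins: read the wrist's pose just before it. camera_model takes no time and is no camera call.
- env.hand_in(): hands the job in; it is judged then, once.
Trained networks look in the newest picture that a camera, given by its name, has taken for a name from the list of things; names that differ only in an ending like _2 or _b are one class to them, and where a whole thing is asked for, a point or a joint stands for the part that bears it (a point fixed in the world has none). Each returns a list of dicts, best first, with "confidence" (0 to 1); they miss things now and then, are a little off and sometimes report something else, mostly with a low value. They report only what shows in the picture. A call takes as long as a camera call. They do not tell look-alikes from the thing itself.
- env.recognise(camera, target): "location" ([column, row] in pixels, amid what is visible of it).
- env.silhouettes(camera, target): "mask" (384x512 bool, what is visible of it) and "location" ([column, row] in pixels, amid what is visible of it).
- env.place_of(camera, target): "location" ([column, row] in pixels: a listed point, or the origin of a listed thing).
The state is a dict: "t": time; "joint_pos": joint angles; "qd": joint speeds; "joint_efforts": joint torques, N m; "position": TCP position; "orientation": TCP orientation; "force": force on the tool from outside, world axes, zero at the start; "wrist_torque": the same for the moment, N m; "grip_width": finger opening in m; "grip_force": force on a finger pad.
Only numpy, scipy, OpenCV 4.12 (cv2) and the standard library are available. Lean on these libraries where they do the work, as an engineer would, in place of code of your own. Each camera call takes 0.05 s, during which the arm holds its last target. There are 200 camera calls.

## Working session

There is one attempt and no reset: what is moved stays moved. The work goes in short steps, Python scripts to look and compute and a shell command to move; the robot and the scene stay as the last step left them, time stands still between calls to the robot, and variables do not carry over. Pictures are saved under pics/ and viewed, at most 10 in all, crops included, and the job is handed in when it is done.

```bash
ls; mkdir -p pics; cat > h.py <<'E'
import numpy as np, cv2
from scipy.spatial.transform import Rotation as R
from station import env
def tool(s=None):
    s=s or env.state(); T=np.eye(4); T[:3,:3]=R.from_euler('xyz',s['orientation']).as_matrix(); T[:3,3]=s['position']; return T
def w_from_c(name,T=None):
    m=env.camera_model(name)
    return (tool() if T is None else T)@np.array(m['mount']) if 'mount' in m else np.linalg.inv(np.array(m['camera_from_world']))
def rays(name,px):
    m=env.camera_model(name); px=np.atleast_2d(np.array(px,float))
    d=np.c_[(px[:,0]-m['cx'])/m['fx'],(px[:,1]-m['cy'])/m['fy']]; u=d.copy()
    for _ in range(30): u=d/(1+m['k1']*(u**2).sum(1,keepdims=True))
    return np.c_[u,np.ones(len(u))]
def onplane(name,px,z,T=None):
    W=w_from_c(name,T); r=rays(name,px)@W[:3,:3].T; o=W[:3,3]
    return o+r*((z-o[2])/r[:,2])[:,None]
def ondepth(name,px,depth,T=None):
    W=w_from_c(name,T); px=np.atleast_2d(px); z=depth[np.round(px[:,1]).astype(int),np.round(px[:,0]).astype(int)]
    return (rays(name,px)*z[:,None])@W[:3,:3].T+W[:3,3]
E
python3 - <<'E'
from h import *
print(env.state())
for c in ['top','scene']:
    p,d=env.capture(c); cv2.imwrite(f'pics/{c}0.png',p[:,:,::-1]); np.save(f'{c}0.npy',d)
    for t in ['mate_leaf_web','mate_leaf_eye','spare_leaf_web','jamb_eye','hinge_pin_center','warmer','stain','oil']:
        for r in env.place_of(c,t): 
            print(c,t,np.round(r['location']),round(r['confidence'],2),ondepth(c,[r['location']],d).round(3)[0])
E
```

```text
pics
{'t': 0.0, 'joint_pos': array([-1.20454119,  0.41796909, -0.0103179 ,  1.61419254,  0.00467158,
        1.11071952, -0.05302594]), 'qd': array([ 0.00018972, -0.00153368, -0.00108522,  0.0003419 , -0.00028995,
        0.00079539,  0.00024314]), 'joint_efforts': array([ 3.25931123e-04, -8.51256680e+01,  6.38877936e-01, -4.25991762e+01,
       -4.89131338e-02,  1.85720832e-02,  1.03537350e-04]), 'position': array([0.24777106, 0.573631  , 0.40402039]), 'orientation': array([-3.14032978e+00,  6.21869506e-05,  2.73382094e+00]), 'force': array([ 0.38224457,  0.39392696, -0.78409547]), 'wrist_torque': array([-0.00500617, -0.0080872 ,  0.07073783]), 'grip_force': 0.0, 'grip_width': 0.09405506787881761}
top mate_leaf_web [156. 234.] 0.88 [0.451 0.299 0.01 ]
top mate_leaf_web [211. 232.] 0.71 [0.455 0.131 0.043]
top mate_leaf_web [140. 144.] 0.25 [0.713 0.339 0.038]
top mate_leaf_eye [199. 230.] 0.85 [0.462 0.171 0.017]
top mate_leaf_eye [164. 222.] 0.76 [0.485 0.271 0.02 ]
top spare_leaf_web [342. 242.] 0.64 [ 0.426 -0.253  0.022]
top jamb_eye [269. 180.] 0.64 [ 0.612 -0.04  -0.004]
top h
[... 261 characters left out ...]
f_web [264. 178.] 0.65 [0.453 0.122 0.04 ]
scene mate_leaf_web [302. 169.] 0.59 [0.47  0.282 0.022]
scene mate_leaf_eye [277. 180.] 0.87 [0.464 0.172 0.018]
scene mate_leaf_eye [306. 174.] 0.46 [0.497 0.279 0.014]
scene spare_leaf_web [159. 219.] 0.72 [ 0.439 -0.268  0.042]
scene jamb_eye [147. 286.] 0.66 [ 0.645 -0.415  0.021]
scene jamb_eye [254. 199.] 0.61 [ 0.483  0.06  -0.004]
scene hinge_pin_center [236. 194.] 0.37 [0.435 0.017 0.006]
scene warmer [256. 232.] 0.93 [ 0.678 -0.08   0.057]
scene warmer [205. 204.] 0.58 [ 0.413 -0.09   0.001]
scene stain [369. 198.] 0.7 [0.734 0.338 0.023]
scene stain [254. 199.] 0.22 [ 0.481  0.06  -0.003]
scene oil [144. 288.] 0.68 [ 0.646 -0.424  0.018]
```

```bash
python3 - <<'E'
import cv2
p=cv2.imread('pics/top0.png'); cv2.imwrite('pics/top0b.png',cv2.resize(p[110:290,110:410],None,fx=2.6,fy=2.6,interpolation=cv2.INTER_CUBIC))
p=cv2.imread('pics/scene0.png'); cv2.imwrite('pics/scene0b.png',cv2.resize(p[130:320,120:400],None,fx=2.8,fy=2.8,interpolation=cv2.INTER_CUBIC))
E
```

```text
(no output)
```

View pics/top0b.png

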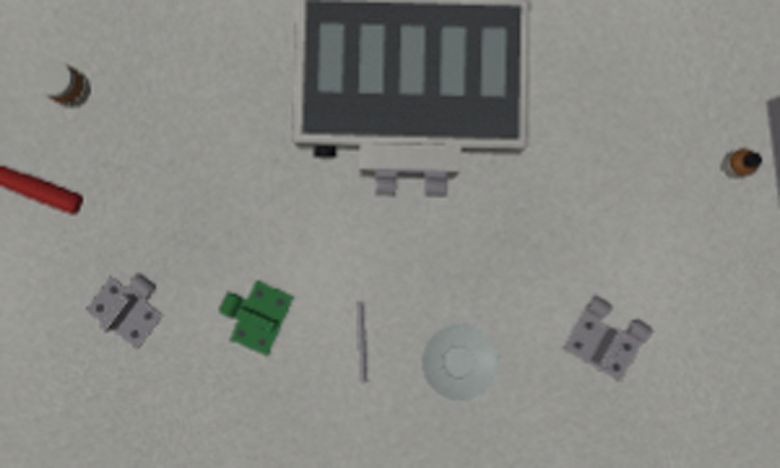

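View pics/scene0b.png

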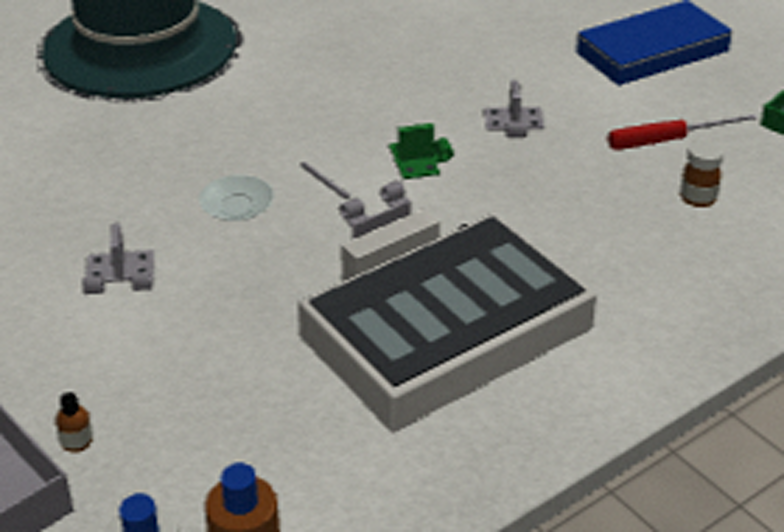

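Candidates in top: grey leaf (157,230) with one knuckle; green leaf (210,231), a single-knuckle look-alike; grey leaf (342,242) with two knuckles. The grey left one fits (steel, single middle knuckle). I'll confirm it with a wrist crop from above.

```bash
python3 - <<'E'
from h import *
print(np.array(env.camera_model('wrist')['mount']).round(3), env.camera_model('wrist')['fx'])
T=tool(); 
# hover the camera over leaf, same yaw
for off in [0,0.05]:
    g=np.array([0.457,0.293,0.36]); print((T[:3,:3].T@(g-T[:3,3])*1000).round())
for r in env.silhouettes('top','mate_leaf')[:3]: 
    ys,xs=np.nonzero(r['mask']); print(r['confidence'],r['location'],xs.min(),xs.max(),ys.min(),ys.max())
d=np.load('top0.npy')
for q in [[157,230],[164,222],[160,222]]: print(q,ondepth('top',[q],d).round(3))
E
```

```text
[[ 0.002 -0.964 -0.265  0.077]
 [ 1.     0.001  0.001 -0.001]
 [-0.    -0.265  0.964  0.021]
 [ 0.     0.     0.     1.   ]] 330.0232192992657
[-303. -175.   45.]
[-303. -175.   45.]
0.95 [159.8, 229.1] 144 171 217 242
0.63 [208.5, 231.5] 195 221 219 245
[157, 230] [[0.462 0.289 0.031]]
[164, 222] [[0.485 0.272 0.02 ]]
[160, 222] [[0.485 0.287 0.008]]
```

```bash
python3 -m crank '[{"claw":94,"delta_pos":[-60,-35,0],"twist":0},{"claw":94,"delta_pos":[-110,-65,0],"twist":0},{"claw":94,"delta_pos":[-160,-95,0],"twist":0},{"claw":94,"delta_pos":[-210,-120,0],"twist":0},{"claw":94,"delta_pos":[-260,-150,0],"twist":0},{"claw":94,"delta_pos":[-303,-175,0],"twist":0},{"claw":94,"delta_pos":[-303,-175,0],"twist":0},{"claw":94,"delta_pos":[-303,-175,0],"twist":0}]' && python3 - <<'E'
from h import *
s=env.state();T=tool(s);print(s['t'],s['position'],s['orientation'])
p,d=env.capture('wrist'); cv2.imwrite('pics/w1.png',cv2.resize(p,(768,576))[:,:,::-1]); np.savez('w1.npz',p=p,d=d,T=T)
for t in ['mate_leaf_web','mate_leaf_eye','mate_leaf']:
    for r in env.place_of('wrist',t): print(t,np.round(r['location'],1),round(r['confidence'],2),ondepth('wrist',[r['location']],d,T).round(4)[0], onplane('wrist',[r['location']],{'mate_leaf_web':.0265,'mate_leaf_eye':.01,'mate_leaf':0}[t],T).round(4)[0])
E
```

```text
t: 1.95
position: [0.4562, 0.2935, 0.4047]
orientation: [3.141, -0.0, 2.734]
force: [-0.8, 0.8, -0.6]
grip_width: 0.0939
grip_force: 0.0
1.95 [0.45622697 0.29353253 0.40466284] [ 3.14144242e+00 -2.96449911e-04  2.73423904e+00]
mate_leaf_web [132.9 229.1] 0.72 [0.4537 0.1479 0.0444] [0.4573 0.1386 0.0265]
mate_leaf_web [256.  178.7] 0.56 [0.4544 0.2961 0.0483] [0.4589 0.2943 0.0265]
mate_leaf_eye [254.4 207.3] 0.88 [0.4908 0.2787 0.0191] [0.4934 0.2776 0.01  ]
mate_leaf_eye [165.7 223.9] 0.79 [0.3854 0.3233 0.3837] [0.4705 0.1706 0.01  ]
mate_leaf [252.7 204.8] 0.74 [0.4794 0.2816 0.0471] [0.4926 0.2758 0.    ]
mate_leaf [173.8 222. ] 0.55 [0.4716 0.1818 0.0125] [0.4745 0.1771 0.    ]
mate_leaf [258.3 181. ] 0.19 [0.4577 0.2973 0.0477] [0.468  0.2936 0.    ]
```

View pics/w1.png

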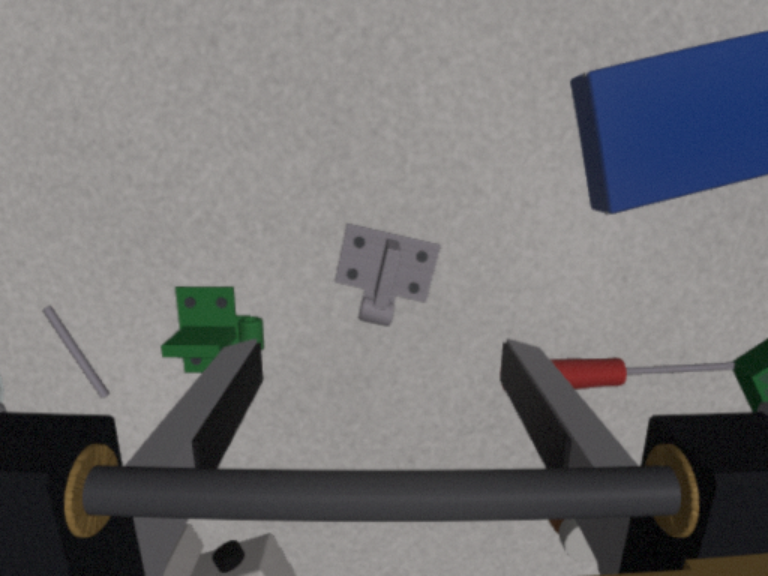

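The wrist picture shows the bare steel leaf with one middle knuckle at about (252,180) original px (knuckle at (252,208)); green look-alike at (138,220), to be left alone. Now its pose from depth.

```bash
cat > leaf.py <<'E'
from h import *
def cloud(d,T,c='wrist'):
    v,u=np.nonzero(d>0); px=np.c_[u,v]; return px,ondepth(c,px,d,T)
def rect(P):
    (c,wh,a)=cv2.minAreaRect((P[:,:2]*1000).astype(np.float32)); return np.round(c,1),np.round(wh,1),round(a,1)
E
python3 - <<'E'
from leaf import *
z=np.load('w1.npz'); d,T=z['d'],z['T']; px,P=cloud(d,T)
sel=(px[:,0]>215)&(px[:,0]<300)&(px[:,1]>140)&(px[:,1]<222)
Q=P[sel]; px=px[sel]
print('bench',np.median(Q[Q[:,2]<0.002][:,2]), len(Q))
print(np.histogram(Q[:,2],bins=[-.01,0,.002,.004,.006,.01,.016,.02,.024,.03,.04,.045,.048,.05,.06]))
img=z['p'].astype(float); 
web=Q[(Q[:,2]>.043)&(Q[:,2]<.056)]; print('webtop',rect(web),web.mean(0),len(web))
c=web[:,:2].mean(0); w,v=np.linalg.eigh(np.cov((web[:,:2]).T)); print('web dir',np.degrees(np.arctan2(v[1,1],v[0,1])), 2*np.sqrt(3*w))
# plate by colour: darker/purplish than bench, corners at z=.004
m=np.zeros(d.shape,np.uint8)
r=img[:,:,0]-img[:,:,1]; m[(np.abs(r)>2)|(img.sum(2)<380)]=1
for rr in env.silhouettes('wrist','mate_leaf'):
    m=rr['mask']; vv,uu=np.nonzero(m); print(rr['confidence'],np.round(rr['location']))
    X=onplane('wrist',np.c_[uu,vv],.004,T); print('sil',rect(X))
    PP=ondepth('wrist',np.c_[uu,vv],d,T); k=PP[:,2]<.007; print('plate',rect(PP[k]),k.sum())
E
```

```text
bench -0.0008990544078963936 6778
(array([3384,  632, 1587,  369,   19,   87,  228,   15,   16,   32,   14,
        212,  183,    0]), array([-0.01 ,  0.   ,  0.002,  0.004,  0.006,  0.01 ,  0.016,  0.02 ,
        0.024,  0.03 ,  0.04 ,  0.045,  0.048,  0.05 ,  0.06 ]))
webtop (array([462.4, 294. ]), array([ 9.9, 44.2]), 53.8) [0.46172888 0.29440701 0.04784411] 399
web dir 143.60912330845173 [0.01012585 0.04434112]
0.79 [257. 179.]
sil (array([471.3, 287.9]), array([74.2, 74.7]), 54.1)
plate (array([470.7, 288.6]), array([75.2, 72.1]), 53.3) 2153
0.73 [138. 218.]
sil (array([455.2, 142.4]), array([84.5, 74.6]), 64.7)
plate (array([457.1, 147.2]), array([69.2, 74.2]), 67.5) 1308
```

Web top reads 44.2×9.9 mm, matching; leaf yaw ≈ −36.2°.

```bash
python3 - <<'E'
from h import *
s=env.state();T=tool(s);print((T[:3,:3].T@(np.array([.4622,.294,.2065])-T[:3,3])*1000).round(1), 'twist',np.degrees(s['orientation'][2])-143.8)
E
```

```text
[ -5.5   2.6 198.1] twist 12.925677565487064
```

```bash
python3 -m crank '[{"claw":94,"delta_pos":[-5.5,2.5,50],"twist":8},{"claw":94,"delta_pos":[-5.5,2.5,100],"twist":13},{"claw":94,"delta_pos":[-5.5,2.5,135],"twist":13},{"claw":94,"delta_pos":[-5.5,2.5,165],"twist":13},{"claw":94,"delta_pos":[-5.5,2.5,185],"twist":13},{"claw":94,"delta_pos":[-5.5,2.5,197],"twist":13},{"claw":94,"delta_pos":[-5.5,2.5,197],"twist":13},{"claw":94,"delta_pos":[-5.5,2.5,197],"twist":13}]' 40; python3 -m crank '[{"claw":30,"delta_pos":[0,0,0],"twist":0},{"claw":14,"delta_pos":[0,0,0],"twist":0},{"claw":5,"delta_pos":[0,0,0],"twist":0},{"claw":5,"delta_pos":[0,0,0],"twist":0},{"claw":5,"delta_pos":[0,0,0],"twist":0},{"claw":5,"delta_pos":[0,0,0],"twist":0},{"claw":5,"delta_pos":[0,0,0],"twist":0},{"claw":5,"delta_pos":[0,0,0],"twist":0}]' 40
```

```text
t: 3.2
position: [0.4629, 0.2933, 0.2084]
orientation: [3.141, 0.0, 2.507]
force: [0.7, -0.6, 0.3]
grip_width: 0.094
grip_force: 0.0
t: 4.2
position: [0.4626, 0.293, 0.2077]
orientation: [-3.142, 0.0, 2.507]
force: [0.4, 0.1, -0.4]
grip_width: 0.0178
grip_force: 0.0
```

```bash
python3 -m crank '[{"claw":5,"delta_pos":[0,0,0],"twist":0},{"claw":5,"delta_pos":[0,0,0],"twist":0},{"claw":5,"delta_pos":[0,0,0],"twist":0},{"claw":5,"delta_pos":[0,0,0],"twist":0}]' 40; python3 -m crank '[{"claw":5,"delta_pos":[0,0,-10],"twist":0},{"claw":5,"delta_pos":[0,0,-35],"twist":0},{"claw":5,"delta_pos":[0,0,-70],"twist":0},{"claw":5,"delta_pos":[0,0,-110],"twist":0},{"claw":5,"delta_pos":[0,0,-145],"twist":0},{"claw":5,"delta_pos":[0,0,-160],"twist":0},{"claw":5,"delta_pos":[0,0,-160],"twist":0},{"claw":5,"delta_pos":[0,0,-160],"twist":0}]' 40
python3 - <<'E'
from leaf import *
# jamb estimate from top camera
s=env.state(); print(s['position'],s['orientation'],s['t'])
p,d=env.capture('top'); px,P=cloud(d,None,'top')
for r in env.silhouettes('top','warmer')[:2]: print(r['confidence'],r['location'],r['mask'].sum())
box=(P[:,0]>.52)&(P[:,0]<.9)&(abs(P[:,1]+.03)<.17)
k=box&(P[:,2]>.045)&(P[:,2]<.07); print('body',rect(P[k]))
k=box&(P[:,2]>.07)&(P[:,2]<.084)&(P[:,0]<.68); print('block',rect(P[k]),k.sum())
k=box&(P[:,2]>.096)&(P[:,2]<.12); print('knuckles',P[k].mean(0),rect(P[k]),k.sum())
E
```

```text
t: 4.7
position: [0.4627, 0.2931, 0.2076]
orientation: [3.142, 0.0, 2.507]
force: [0.5, 0.9, -0.3]
grip_width: 0.01
grip_force: 40.0
t: 5.7
position: [0.4623, 0.2929, 0.3663]
orientation: [-3.14, -0.0, 2.507]
force: [0.3, -0.2, -2.5]
grip_width: 0.0095
grip_force: 40.0
[0.46234979 0.2929132  0.36632367] [-3.13968033e+00 -4.69122839e-04  2.50699396e+00] 5.7
0.79 [267.8, 140.8] 5819
body (array([714.2, -32.4]), array([260., 203.]), 88.6)
block (array([629.5, -29.7]), array([108.5,  32.8]), 87.2) 398
knuckles [ 0.59777279 -0.02881608  0.10692179] (array([601.8, -29.6]), array([74.4, 27.7]), 87.1) 125
```

```bash
python3 - <<'E'
from h import *
s=env.state();T=tool(s);print((T[:3,:3].T@(np.array([.645,-.03,.41])-T[:3,3])*1000).round(1), 'twist',np.degrees(s['orientation'][2])-178)
E
```

```text
[-338.5 -151.9  -43.5] twist -34.36290157516433
```

```bash
python3 -m crank '[{"claw":5,"delta_pos":[-20,-10,-20],"twist":-3},{"claw":5,"delta_pos":[-65,-30,-40],"twist":-8},{"claw":5,"delta_pos":[-115,-52,-44],"twist":-13},{"claw":5,"delta_pos":[-165,-74,-44],"twist":-18},{"claw":5,"delta_pos":[-215,-96,-44],"twist":-23},{"claw":5,"delta_pos":[-265,-119,-44],"twist":-28},{"claw":5,"delta_pos":[-310,-139,-44],"twist":-32},{"claw":5,"delta_pos":[-338,-152,-44],"twist":-34.5}]'; python3 -m crank '[{"claw":5,"delta_pos":[0,0,0],"twist":0},{"claw":5,"delta_pos":[0,0,0],"twist":0},{"claw":5,"delta_pos":[0,0,0],"twist":0}]'
python3 - <<'E'
from h import *
s=env.state();T=tool(s)
p,d=env.capture('wrist'); cv2.imwrite('pics/w2.png',cv2.resize(p,(768,576))[:,:,::-1]); np.savez('w2.npz',p=p,d=d,T=T)
for t in ['jamb_eye','mate_leaf_eye']:
    for r in env.place_of('wrist',t): print(t,np.round(r['location'],1),round(r['confidence'],2),onplane('wrist',[r['location']],.1,T).round(4)[0])
E
```

```text
t: 6.8
position: [0.6454, -0.0323, 0.4104]
orientation: [-3.141, -0.002, 3.109]
force: [-0.6, 0.8, -2.6]
grip_width: 0.0098
grip_force: 40.0
t: 7.18
position: [0.6445, -0.0286, 0.4114]
orientation: [3.141, -0.0, 3.11]
force: [-0.7, 0.1, -1.2]
grip_width: 0.01
grip_force: 40.0
jamb_eye [251.9 141. ] 0.93 [ 0.5978 -0.0295  0.1   ]
mate_leaf_eye [256.8 294.6] 0.66 [ 0.7504 -0.0294  0.1   ]
```

View pics/w2.png

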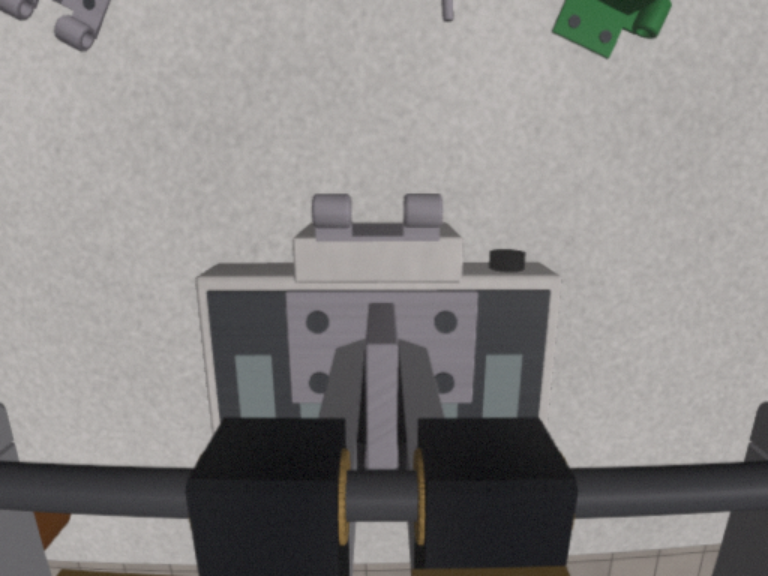

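The picture shows the jamb knuckles at about (221,140) and (282,140) px, unobstructed, and the held leaf's plate (255,230) and web (255,215) level in the grip. Now fit both from depth in the same picture.

```bash
python3 - <<'E'
from leaf import *
z=np.load('w2.npz'); d,T=z['d'],z['T']; px,P=cloud(d,T)
u,v=px.T
K=[]
for lo,hi in [(200,240),(262,302)]:
    k=(u>lo)&(u<hi)&(v>120)&(v<157)&(P[:,2]>.092)&(P[:,2]<.125)&(P[:,0]<.609); Q=P[k]
    print('kn n',k.sum(),'zmax',np.percentile(Q[:,2],97),'x',np.percentile(Q[:,0],[1,99]),'y',np.percentile(Q[:,1],[1,99])); 
    # crest of tube: fit circle r=10 in xz
    from scipy.optimize import least_squares
    f=least_squares(lambda a:np.hypot(Q[:,0]-a[0],Q[:,2]-a[1])-.010,[.597,.1],loss='soft_l1',f_scale=.0005); 
    y=(np.percentile(Q[:,1],1)+np.percentile(Q[:,1],99))/2; K.append([f.x[0],y,f.x[1]]); print(K[-1])
K=np.array(K); print('mid',K.mean(0),'yaw',np.degrees(np.arctan2(-(K[0]-K[1])[0]*np.sign((K[0]-K[1])[1]),abs((K[0]-K[1])[1]))), 'sep',np.linalg.norm(K[0]-K[1]))
for nm,k in [('block',(P[:,2]>.07)&(P[:,2]<.082)&(v<190)&(u>190)&(u<312)),('body',(P[:,2]>.05)&(P[:,2]<.066)&(v>170))]: print(nm,rect(P[k]))
# held leaf in tool frame
L=(P-T[:3,3])@T[:3,:3]
for nm,k in [('plate',(u>185)&(u<325)&(v>190)&(v<272)&(abs(L[:,2]-.2025)<.004)),('webtop',(u>242)&(u<270)&(v>225)&(v<312)&(L[:,2]>.145)&(L[:,2]<.175)),('webface',(u>243)&(u<267)&(v>200)&(v<226)&(L[:,2]>.158)&(L[:,2]<.195))]:
    Q=L[k]; print(nm,k.sum(),rect(Q),Q.mean(0).round(4),np.percentile(Q,[1,99],axis=0).round(4).tolist())
    if nm=='plate':
        A=np.c_[Q[:,:2],np.ones(len(Q))]; print(' tilt x,y deg',np.degrees(np.linalg.lstsq(A,Q[:,2],rcond=None)[0][:2]))
    if nm=='plate':
        # plate rear edge = +x tool edge; fit yaw
        ys=np.linspace(-.033,.033,23); e=[(yy,np.percentile(Q[abs(Q[:,1]-yy)<.0015][:,0],99)) for yy in ys if (abs(Q[:,1]-yy)<.0015).sum()>3]
        e=np.array(e); c=np.polyfit(e[:,0],e[:,1],1); print(' rear edge x at y=0',c[1],'slope deg',np.degrees(c[0]),len(e))
E
```

```text
kn n 649 zmax 0.10968757659000666 x [0.58648403 0.60857991] y [-0.06687487 -0.04546822]
[np.float64(0.5966690690537376), np.float64(-0.056171542220442794), np.float64(0.09871479341041248)]
kn n 601 zmax 0.10956576471871976 x [0.58798262 0.60873607] y [-0.01523884  0.00654613]
[np.float64(0.5979040302814281), np.float64(-0.00434635377091663), np.float64(0.09874899867664469)]
mid [ 0.59728655 -0.03025895  0.0987319 ] yaw -1.365063588465582 sep 0.05183991181573361
block (array([629.3, -31. ]), array([109.5,  33.1]), 89.1)
body (array([ 731.4, -129.3]), array([185.2, 477.3]), 13.7)
plate 6069 (array([ 3.4, -0.6]), array([48.3, 74.8]), 0.1) [ 0.0093 -0.0006  0.2045] [[-0.0193, -0.0372, 0.202], [0.0271, 0.036, 0.2061]]
 tilt x,y deg [ 0.15871471 -0.0336581 ]
 rear edge x at y=0 0.027123244309457298 slope deg -0.02658133006281383 23
webtop 1980 (array([ 1.6, -0. ]), array([44.1, 13. ]), 3.4) [ 0.004  -0.0002  0.1595] [[-0.0192, -0.0055, 0.146], [0.0232, 0.0062, 0.1703]]
webface 368 (array([22.9, -0.8]), array([ 1.7, 10. ]), 2.1) [ 0.0231 -0.0008  0.1785] [[0.0224, -0.0056, 0.1649], [0.0236, 0.0039, 0.1946]]
```

```bash
cat > go.py <<'E'
from h import *
import sys
s=env.state();T=tool(s);t=np.array(eval(sys.argv[1]));print(s['t'],s['position'],(T[:3,:3].T@(t-T[:3,3])*1000).round(2),'twist',round(np.degrees(s['orientation'][2])-178.6,2),s['orientation'],s['force'].round(1))
E
python3 go.py [.4925,-.0271,.2974]
```

```text
7.325 [ 0.64456117 -0.02903919  0.4117587 ] [152.05  -2.88 114.35] twist -0.41 [3.14153023e+00 6.11184785e-05 3.10991986e+00] [ 0.5 -0.7 -2.1]
```

```bash
python3 -m crank '[{"claw":5,"delta_pos":[25,0,0],"twist":0},{"claw":5,"delta_pos":[65,-1,0],"twist":-0.4},{"claw":5,"delta_pos":[110,-2,0],"twist":-0.4},{"claw":5,"delta_pos":[140,-3,15],"twist":-0.4},{"claw":5,"delta_pos":[152,-3,50],"twist":-0.4},{"claw":5,"delta_pos":[152,-3,85],"twist":-0.4},{"claw":5,"delta_pos":[152,-3,107],"twist":-0.4},{"claw":5,"delta_pos":[152,-3,114],"twist":-0.4}]'; python3 -m crank '[{"claw":5,"delta_pos":[0,0,0],"twist":0},{"claw":5,"delta_pos":[0,0,0],"twist":0},{"claw":5,"delta_pos":[0,0,0],"twist":0},{"claw":5,"delta_pos":[0,0,0],"twist":0}]'; python3 go.py [.5475,-.0284,.2974]
```

```text
t: 8.32
position: [0.4924, -0.0276, 0.2969]
orientation: [-3.141, -0.001, 3.116]
force: [-0.2, 0.1, -2.2]
grip_width: 0.0097
grip_force: 40.0
t: 8.82
position: [0.4928, -0.0278, 0.2981]
orientation: [3.142, 0.001, 3.116]
force: [0.9, -0.2, -2.2]
grip_width: 0.0096
grip_force: 40.0
8.825 [ 0.49276502 -0.02783092  0.29808109] [-54.73   0.83   0.72] twist -0.07 [3.14157929e+00 6.91306980e-04 3.11600253e+00] [ 0.9 -0.2 -2.2]
```

```bash
python3 -m crank '[{"claw":5,"delta_pos":[-10,0.6,0.4],"twist":0},{"claw":5,"delta_pos":[-20,0.6,0.4],"twist":0},{"claw":5,"delta_pos":[-30,0.6,0.4],"twist":0},{"claw":5,"delta_pos":[-40,0.6,0.4],"twist":0},{"claw":5,"delta_pos":[-48,0.6,0.4],"twist":0},{"claw":5,"delta_pos":[-48,0.6,0.4],"twist":0},{"claw":5,"delta_pos":[-48,0.6,0.4],"twist":0}]'; python3 - <<'E'
from h import *
p,d=env.capture('top'); q,e=env.capture('scene')
S=[env.state()['position'] for _ in range(1)]
print(S)
a=cv2.resize(p[160:215,230:310],(800,550),interpolation=cv2.INTER_CUBIC); cv2.imwrite('pics/t3.png',a[:,:,::-1])
a=cv2.resize(q[165:245,200:305],(787,600),interpolation=cv2.INTER_CUBIC); cv2.imwrite('pics/s3.png',a[:,:,::-1])
E
python3 go.py [.5625,-.0288,.2974]
```

```text
t: 9.7
position: [0.5405, -0.0285, 0.2972]
orientation: [-3.142, -0.0, 3.116]
force: [0.2, -0.3, -2.7]
grip_width: 0.0097
grip_force: 40.0
[array([ 0.5404415 , -0.02846054,  0.29729291])]
9.8 [ 0.5404415  -0.02846054  0.29729291] [-22.06   0.23  -0.11] twist -0.07 [-3.14155763e+00 -1.74111271e-04  3.11599707e+00] [ 0.  -0.5 -2.3]
```

View pics/s3.png

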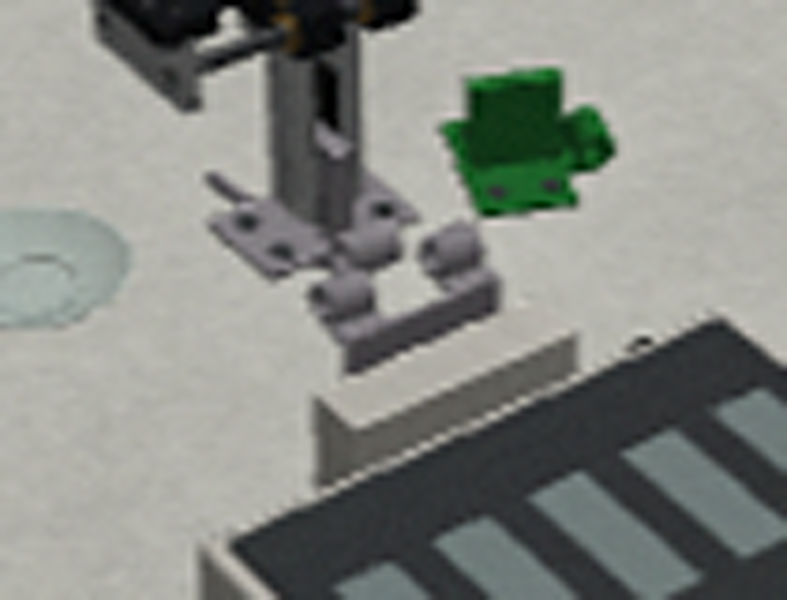

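The scene crop shows the leaf's knuckle (about (249,198) in full px) level, 22 mm in front of the gap between the jamb knuckles (245,204) and (260,198). Nothing touches; go in slowly.

```bash
python3 -m crank '[{"claw":5,"delta_pos":[-4,0.2,0],"twist":0},{"claw":5,"delta_pos":[-8,0.2,0],"twist":0},{"claw":5,"delta_pos":[-12,0.2,0],"twist":0},{"claw":5,"delta_pos":[-12,0.2,0],"twist":0}]'; python3 -m crank '[{"claw":5,"delta_pos":[-4,0,0],"twist":0},{"claw":5,"delta_pos":[-8,0,0],"twist":0},{"claw":5,"delta_pos":[-10,0,0],"twist":0},{"claw":5,"delta_pos":[-10,0,0],"twist":0},{"claw":5,"delta_pos":[-10,0,0],"twist":0},{"claw":5,"delta_pos":[-10,0,0],"twist":0}]'; python3 go.py [.5625,-.0288,.2974]
python3 - <<'E'
from leaf import *
from scipy.optimize import least_squares
X=[]
for i in range(5):
    s=env.state(); X.append(s['position'])
    p,d=env.capture('top' if i%2 else 'scene'); c='top' if i%2 else 'scene'
    if i==1: cv2.imwrite('pics/t4.png',cv2.resize(p[150:215,225:315],(800,578),interpolation=cv2.INTER_CUBIC)[:,:,::-1])
    if i==0: cv2.imwrite('pics/s4.png',cv2.resize(p[165:245,200:305],(787,600),interpolation=cv2.INTER_CUBIC)[:,:,::-1])
    if i<2:
        px,P=cloud(d,None,c); k=(abs(P[:,0]-.597)<.012)&(abs(P[:,1]+.03)<.042)&(P[:,2]>.1)&(P[:,2]<.118)
        for lo,hi in [(-.07,-.047),(-.042,-.018),(-.013,.01)]:
            Q=P[k&(P[:,1]>lo)&(P[:,1]<hi)]; print(c,len(Q),Q.mean(0).round(4),np.percentile(Q[:,2],95).round(4))
print(np.mean(X,0),np.std(X,0))
E
```

```text
t: 10.3
position: [0.553, -0.0286, 0.2972]
orientation: [-3.141, 0.0, 3.116]
force: [0.0, -0.4, -1.5]
grip_width: 0.0102
grip_force: 40.0
t: 11.05
position: [0.5626, -0.0288, 0.2973]
orientation: [-3.142, -0.0, 3.116]
force: [0.4, 0.5, -1.5]
grip_width: 0.0101
grip_force: 40.0
11.05 [ 0.56260077 -0.02879191  0.29727889] [ 0.1  -0.01 -0.12] twist -0.06 [-3.14150925e+00 -9.80121139e-05  3.11608434e+00] [ 0.4  0.5 -1.5]
scene 30 [ 0.6006 -0.0589  0.1057] 0.1097
scene 32 [ 0.5998 -0.031   0.1056] 0.1095
scene 20 [ 0.6014 -0.004   0.1064] 0.1113<stdin>:12: RuntimeWarning: Mean of empty slice.
  ret = um.true_divide(
Traceback (most recent call last):
IndexError: index -1 is out of bounds for axis 0 with size 0
```

View pics/s4.png

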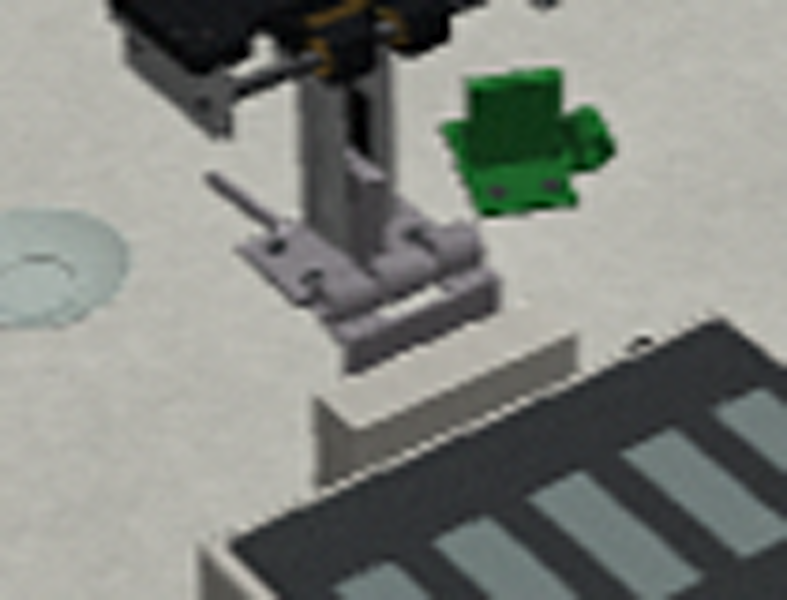

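View pics/t4.png

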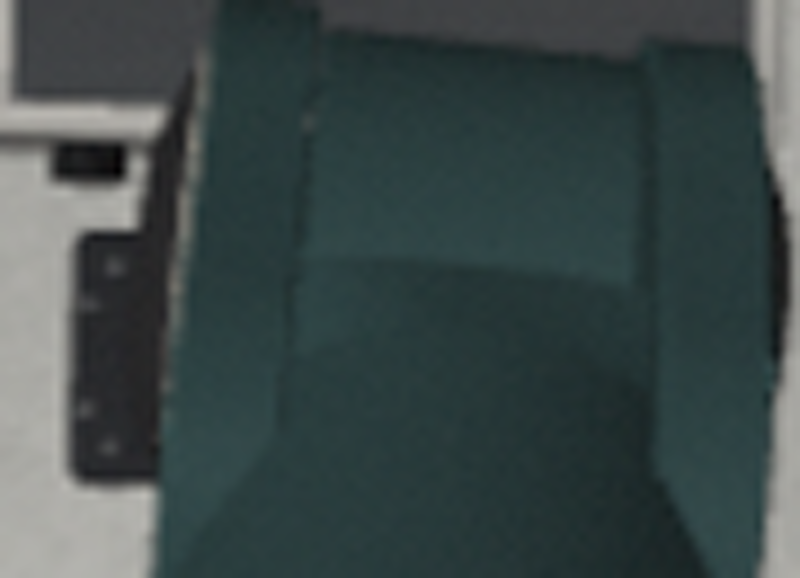

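The scene crop shows the knuckle seated in line between the two jamb knuckles (its depth is within about 1 mm of theirs), with no contact force. The top view is blocked by the arm. I'll hold briefly, then hand in.

```bash
python3 -m crank '[{"claw":5,"delta_pos":[0,0,0],"twist":0},{"claw":5,"delta_pos":[0,0,0],"twist":0},{"claw":5,"delta_pos":[0,0,0],"twist":0},{"claw":5,"delta_pos":[0,0,0],"twist":0}]'; python3 -c "
from station import env
print(env.hand_in())"
```

```text
t: 11.65
position: [0.5627, -0.0289, 0.2973]
orientation: [-3.141, -0.0, 3.116]
force: [-0.3, -0.2, -2.9]
grip_width: 0.0095
grip_force: 40.0
the job is handed in; nothing more can be done
None
```

I handed the job in at about 11.7 s with the single-knuckle steel leaf held level at a 40 N grip, its knuckle in line between the jamb knuckles to within about 1 mm by depth and no contact force showing; the hand-in returned no verdict.

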